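Clip the macaron keeper shut

TASK

The lid already lies on the glass macaron keeper, but its four clips stand open. With a fingertip, press each clip lightly down against the side of the box until it is shut: first the near clip (on the robot's side), then the far one opposite it, then the left one and last the right one, so that the seal goes down evenly. Do not lift the keeper or shove it along the table, press gently because it is glass, and leave the macaron, the piping nozzle and the sprinkle jar beside it where they are.

Things in the scene. Friction and masses are not known exactly. Their poses are not given: they have to be found in the camera images.
- keeper: loose clear glass box full of macarons, its clear lid already seated and fixed, about 0.93 kg; body 124 mm (its x) x 170 mm (its y) x 66 mm high; lid 132 x 178 mm, edge from 66 to 74 mm height, low panel to 78 mm. Origin: centre of the underside, z up; its -x side faces the robot, turned at most 0.35 rad. A teal clip hangs on the middle of each side
- near (a joint): angle (rad) of the clip on the keeper's -x side, nearest the robot: 0 = shut (hanging down flat along the side, counts below 0.15), 1.57 = straight out, limit 1.75. Each clip is a teal plate 58 mm wide, 34 mm from hinge to free edge, 3.5 mm thick, hinged at the lid's edge; about 1 N at the free edge turns it, no spring, it stays where it is left
- far (a joint): the same for the clip on the keeper's +x side, away from the robot
- left (a joint): the same for the clip on the keeper's +y side, the robot's left
- right (a joint): the same for the clip on the keeper's -y side, the robot's right
- near_hinge (a point): middle of the near clip's hinge line, fixed on the keeper at (-68.5, 0, 71) mm; the hinge line runs along the keeper's y; the shut clip hangs from here to 37 mm above the table, its outer face 1.8 mm outside this line
- far_hinge (a point): the same for the far clip, at (68.5, 0, 71) mm on the keeper, line along its y
- left_hinge (a point): the same for the left clip, at (0, 91.5, 71) mm on the keeper, line along its x
- right_hinge (a point): the same for the right clip, at (0, -91.5, 71) mm on the keeper, line along its x
- near_press (a point): spot to press on the near clip: middle of its width on the ridged outer face, 26 mm from the hinge line; moves with the clip
- far_press (a point): the same for the far clip
- left_press (a point): the same for the left clip
- right_press (a point): the same for the right clip
- macaron: bystander: loose pink macaron, 41 mm across, 24 mm high, on the table off the keeper's near left corner; origin at its underside
- star_nozzle: bystander: loose metal cone-shaped piping nozzle standing on its wide end, 30 mm across, 42 mm high, off the keeper's near right corner; origin at its underside
- sprinkles: bystander: loose jar of pink sprinkles with a white cap, 47 mm across, 63 mm high, off the keeper's far left corner; origin at its underside

How it is judged:
By the outcome, as a careful person would: the job done as asked, in the order asked, and still so for the second after the job is handed in, with the robot touching nothing.
It also fails if it takes over 58 s, if anything falls off the work surface, if the arm or the gripper's body presses on something with over 40 N, if the wrist force passes 120 N, or if a joint passes its speed limit or range.

ROBOT

A 7-joint arm with a two-finger parallel gripper is mounted at the origin on a cart in front of the work surface, level with it; the furniture and walls round the work are solid. World frame = base frame: x ahead of the robot, y to its left, z up, the work surface at z = 0. Lengths are in m, angles in rad, forces in N, time in s.
With the tool pointing down it reaches from about 0.425 to 0.875 m from the base axis. Payload 4.7 kg.
Tool frame: the origin (TCP) lies at the very end of the fingers, on their centre line; the grasp point (between the pads) lies behind it (ctrl.tcp_to_grasp is the z of the grasp point in the tool frame, in m); z points along the fingers, y is the line along which they close (so a half turn about z gives the same grasp; the last joint's range is limited). The gripper opens to 87 mm and grips with 3 to 60 N. Pads are 19 mm wide; open, the fingers measure 117 mm over their backs; the gripper's body (75 mm by 190 mm) begins 51 mm behind the grasp point.
Start: joints at [-1.333, 0.321, -0.07, 1.45, 0.023, 1.371, -0.057], TCP at [0.144, 0.634, 0.223] pointing down, gripper open.
Joint ranges: [-2.86, 2.86], [-0.3, 2.09], [-1.38, 1.24], [0.06, 2.45], [-1.56, 4.7], [0.09, 2.05], [-2.69, 2.69]. Speed limits (rad/s): [2.57, 2.57, 3.14, 3.14, 3.14, 3.14, 3.14].

INTERFACE

Orientations are given as a rotation vector (axis times angle).
In Python, from bench import ctrl gives the robot as it stands.
- The arm moves only by the tool step_arm, never from a script. Its argument "targets" is a list of rows, each a list of 7 numbers: the shift along the world's x, y, z in cm, then the turn, a rotation vector about the world's x, y, z in degrees, then the opening, from 0 (shut) to 1 (fully open). A call has exactly 5 rows; each row shifts and turns the commanded pose from where the row before left it; what a row does not reach is not made up. A row lasts 1/12 s, in which the tool goes at most 41.7 mm and 7.16 degrees, less where a joint would pass 70% of its speed; a pose out of reach is approached as far as the arm can. A call with a gripper value outside its range is refused whole. The fingers move at their own pace and stop on an object; "force" is the grip in N (left out, the last holds). Time passes only in rows, so rows that do not move let the fingers close, or fill a call up. It gives the time, the measured TCP pose, the force, the opening and the grip force at its end, in the units of the state.
- ctrl.get_state(): the state, without advancing time (a new reading comes with each control period).
- ctrl.get_image(name): name is "side" or "top"; returns (picture, depth): 480x640x3 uint8, red, green, blue; 480x640 float32, m along the optical axis (not along the pixel's ray), 0 where there is no reading.
- ctrl.camera_params(name): a dict with "intrinsics" (3x3 intrinsics, pixels), "rvec" (rotation vector, rad) and "tvec" (3), from world to camera coordinates, as OpenCV has them. Camera axes: x right, y down, z forward; pixel columns grow to the right and rows downward; lengths in m; the calibration is good to about 2 mm. A picture is of the moment at which its call begins. camera_params takes no time and is no camera call.
- ctrl.close_job(): hands the job in; it is judged then, once.
The state is a dict: "time": time; "joint_positions": joint angles; "qd": joint speeds; "joint_torque": joint torques, N m; "position": TCP position; "tool_rot": TCP orientation; "ft_force": force on the tool from outside, world axes, zero at the start; "torque": the same for the moment, N m; "grip_width": opening from 0.0 (shut) to 1.0 (fully open); "grip_force": force on a finger pad.
Only numpy, scipy, OpenCV 4.12 (cv2) and the standard library are available. Lean on these libraries where they do the work, as an engineer would, in place of code of your own. Each camera call takes 0.05 s, during which the arm holds its last target. There are 200 camera calls.

## Working session

There is one attempt and no reset: what is moved stays moved. The work goes in short steps, Python scripts to look and compute and a tool call to move; the robot and the scene stay as the last step left them, time stands still between calls to the robot, and variables do not carry over. Pictures are saved under pics/ and viewed, at most 10 in all, crops included, and the job is handed in when it is done.

Besides the shell and the picture viewer there is one more tool, called after "Request:" as a command line: name --pt "numbers of a row" for each row, then --argument value for the rest. step_arm: Moves the arm, as the interface text tells. Its arguments: {"type":"object","properties":{"targets":{"type":"array"},"force":{"type":"number"}},"required":["targets"]}

```bash
mkdir -p pics; ls; cat > h.py <<'E'
import numpy as np,cv2
from bench import ctrl
def cam(n):
    p=ctrl.camera_params(n);K=np.array(p["intrinsics"]);R=cv2.Rodrigues(np.array(p["rvec"]))[0];t=np.array(p["tvec"]).reshape(3);return K,R,t
def look(n,f=None):
    im,d=ctrl.get_image(n)
    if f: cv2.imwrite('pics/'+f,im[:,:,::-1])
    return im,d
def world(n,d):
    K,R,t=cam(n);v,u=np.mgrid[:480,:640]
    c=np.stack([(u-K[0,2])/K[0,0]*d,(v-K[1,2])/K[1,1]*d,d],-1)
    return (c-t)@R
def proj(n,P):
    K,R,t=cam(n);c=np.atleast_2d(P)@R.T+t;c=c@K.T;return c[:,:2]/c[:,2:]
E
python3 - <<'E'
from h import *
for n in("top","side"):
    im,d=look(n,n+'0.png');np.savez('/tmp/'+n,im=im,d=d);K,R,t=cam(n);print(n,K[0,0],-R.T@t,R[2])
s=ctrl.get_state();print(s)
E
```

```text
pics
top 460.21824062058704 [0.4360654  0.01758033 0.93457386] [ 0.13556923 -0.00966281 -0.99072076]
side 489.6941874692112 [ 0.45350609 -0.75406159  0.41173981] [ 0.13016193  0.90303021 -0.40938283]
{'time': 0.1, 'joint_positions': array([-1.33289536,  0.32175778, -0.07007136,  1.45158939,  0.02261424,
        1.37079317, -0.05689429]), 'qd': array([-0.00067171, -0.00045515,  0.00141908, -0.0025851 ,  0.00045364,
       -0.00090016,  0.00130144]), 'joint_torque': array([ 6.99880525e-05, -4.92564654e+01, -4.05493928e-01, -3.13403320e+01,
       -6.41384278e-02,  3.93498782e-02,  7.66445578e-05]), 'position': array([0.14420682, 0.6332777 , 0.22154673]), 'tool_rot': array([-3.50764725e-01, -3.12186365e+00,  2.76323185e-03]), 'ft_force': array([ 0.22949657,  0.45195149, -0.05312202]), 'torque': array([0.01257316, 0.04286852, 0.00780998]), 'grip_force': 0.0, 'grip_width': 1.0018738391718702}
```

View pics/top0.png

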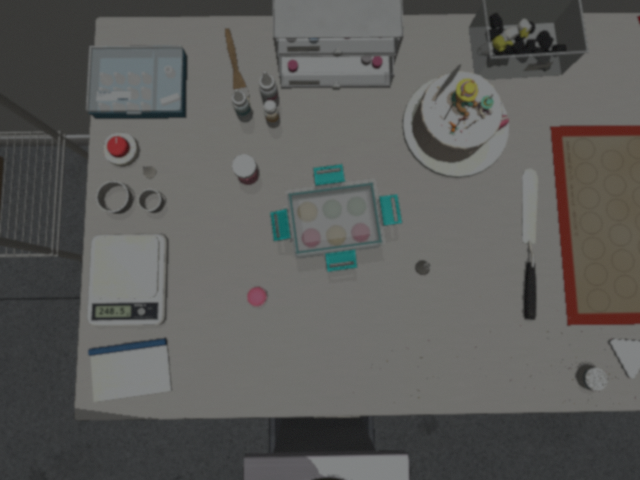

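View pics/side0.png

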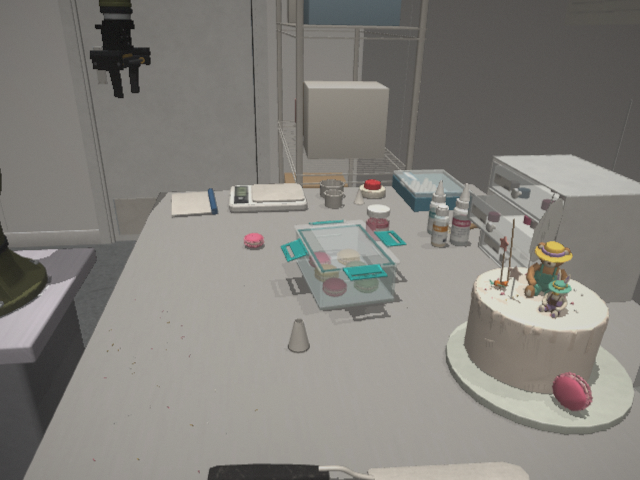

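Top view: the keeper is centred near (335,219), with teal clips near (341,261), far (328,174), left (281,225) and right (391,210). The macaron is at (257,296), the nozzle at (423,268) and the jar at (245,168). In the side view all the clips stand out roughly level. Next I'll measure the clips from both views.

```bash
cat > meas.py <<'E'
from h import *
def clips(n,im,d):
    W=world(n,d);h=cv2.cvtColor(im,cv2.COLOR_RGB2HSV)
    m=((h[...,0]>80)&(h[...,0]<95)&(h[...,1]>150)&(h[...,2]>70)&(d>0)).astype(np.uint8)
    k,l,s,c=cv2.connectedComponentsWithStats(m);r=[]
    for i in range(1,k):
        if s[i,4]>40:
            P=W[l==i]
            if P[:,0].mean()<.8: r.append((c[i],s[i,4],P))
    return r
E
python3 - <<'E'
from meas import *
np.set_printoptions(precision=4,suppress=True)
for n in("top","side"):
    z=np.load(f'/tmp/{n}.npz')
    for c,a,P in clips(n,z['im'],z['d']):
        u,s,v=np.linalg.svd(P-P.mean(0),full_matrices=False)
        print(n,c,a,P.mean(0),'z',np.percentile(P[:,2],[2,50,98]),'n',v[2],'major',v[0],'ext',[np.ptp(np.percentile((P-P.mean(0))@v[i],[2,98])) for i in (0,1)])
z=np.load('/tmp/top.npz');W=world('top',z['d'])
for nm,(u,v) in dict(mac=(257,296),noz=(423,268),spr=(245,163),lid=(335,219),table=(335,330)).items():
    print(nm,np.nanmedian(W[v-2:v+3,u-2:u+3].reshape(-1,3),0))
E
```

```text
top [328.2762 176.8706] 286 [ 0.6819 -0.012   0.0725] z [0.0699 0.0725 0.0756] n [0.022  0.0089 0.9997] major [-0.0459  0.9989 -0.0078] ext [np.float64(0.05114735666105547), np.float64(0.030490499726156806)]
top [386.4291 209.7778] 261 [ 0.6159 -0.1221  0.0723] z [0.0692 0.0724 0.075 ] n [ 0.009  -0.0576  0.9983] major [-0.993  -0.1179  0.0021] ext [np.float64(0.0505839884333566), np.float64(0.017838974516554616)]
top [281.2152 224.9209] 316 [0.5899 0.0794 0.0678] z [0.06   0.0683 0.0745] n [ 0.0493 -0.3891 -0.9199] major [-0.9959 -0.0895 -0.0155] ext [np.float64(0.052220686896071136), np.float64(0.03176076973158598)]
top [340.4299 258.6716] 335 [ 0.5235 -0.0324  0.0686] z [0.0622 0.069  0.0735] n [ 0.3084  0.0422 -0.9503] major [-0.112   0.9937  0.0078] ext [np.float64(0.05210856881964504), np.float64(0.030705334577021258)]
side [388.1911 238.7834] 157 [ 0.6826 -0.0196  0.0736] z [0.0721 0.0736 0.0751] n [0.0274 0.0082 0.9996] major [ 0.2622 -0.965   0.0007] ext [np.float64(0.05198229536711782), np.float64(0.029435913789233666)]
side [297.6056 248.4444] 180 [ 0.5265 -0.0362  0.0706] z [0.0675 0.0706 0.0743] n [ 0.2856  0.0339 -0.9578] major [-0.0913  0.9958  0.008 ] ext [np.float64(0.05179025587555408), np.float64(0.018658097218401587)]
side [363.9446 271.1508] 325 [ 0.6155 -0.13    0.0734] z [0.072  0.0734 0.0746] n [ 0.0014  0.0064 -1.    ] major [-0.9924 -0.1233 -0.0022] ext [np.float64(0.053411619822980975), np.float64(0.03227488140347239)]
mac [0.4566 0.1304 0.0235]
noz [ 0.5065 -0.1966  0.0307]
spr [0.7145 0.15   0.0629]
lid [ 0.5981 -0.0231  0.077 ]
table [ 0.3873 -0.0224 -0.0011]
```

Request:
step_arm --pt "2.6 -3.0 -0.3 0 0 1 0" --pt "2.6 -3.0 -0.3 0 0 1 0" --pt "2.6 -3.0 -0.3 0 0 1 0" --pt "2.6 -3.0 -0.3 0 0 1 0" --pt "2.6 -3.0 -0.3 0 0 1 0" --force 10

```text
time: 0.52
position: [0.2751, 0.4819, 0.207]
tool_rot: [-0.213, -3.134, 0.001]
ft_force: [-0.1, 0.2, 0.8]
grip_width: 0.706
grip_force: 0.0
```

Request:
step_arm --pt "2.4 -3.4 -0.3 0 0 1 0" --pt "2.4 -3.4 -0.3 0 0 1 0" --pt "2.4 -3.4 -0.3 0 0 1 0" --pt "2.4 -3.4 -0.3 0 0 1 0" --pt "2.4 -3.4 -0.3 0 0 1 0"

```text
time: 0.93
position: [0.3947, 0.312, 0.1923]
tool_rot: [-0.076, -3.14, -0.0]
ft_force: [1.0, 0.2, 0.4]
grip_width: 0.329
grip_force: 0.0
```

Request:
step_arm --pt "1.6 -3.5 -0.3 0 0 1 0" --pt "1.6 -3.5 -0.3 0 0 1 0" --pt "1.6 -3.5 -0.3 0 0 1 0" --pt "1.6 -3.5 -0.3 0 0 1 0" --pt "1.6 -3.5 -0.3 0 0 1 0"

```text
time: 1.35
position: [0.4743, 0.1371, 0.1773]
tool_rot: [0.061, -3.141, -0.0]
ft_force: [0.2, -0.0, 0.3]
grip_width: 0.02
grip_force: 0.0
```

Request:
step_arm --pt "0.7 -3.5 -0.5 0 0 1 0" --pt "0.7 -3.5 -0.5 0 0 1 0" --pt "0.7 -3.5 -0.5 0 0 1 0" --pt "0.7 -3.5 -0.5 0 0 0.4 0" --pt "0.7 -3.5 -0.5 0 0 0 0"

```text
time: 1.77
position: [0.5089, -0.0377, 0.1523]
tool_rot: [-0.154, 3.138, 0.001]
ft_force: [-0.0, 0.7, -0.9]
grip_width: 0.01
grip_force: 0.0
```

```bash
python3 - <<'E'
from h import *
from scipy.spatial.transform import Rotation as R
im,d=look('side','side1.png');np.savez('/tmp/s1',im=im,d=d);s=ctrl.get_state();print(s['position'],s['time'],s['ft_force'],s['grip_width'],ctrl.tcp_to_grasp);print(R.from_rotvec(s['tool_rot']).as_matrix())
cv2.imwrite('pics/side1c.png',cv2.resize(im[100:350,180:460,::-1],None,fx=2.4,fy=2.4))
E
```

```text
[ 0.50912045 -0.04666267  0.15171803] 1.8167 [ 0.77769807 -5.98348732 -0.45735798] 0.00012190524358228027 -0.0187
[[-9.96080154e-01 -8.84548822e-02  2.47192922e-04]
 [-8.84549458e-02  9.96066037e-01 -5.30776316e-03]
 [ 2.23277091e-04 -5.30882298e-03 -9.99985883e-01]]
```

View pics/side1c.png

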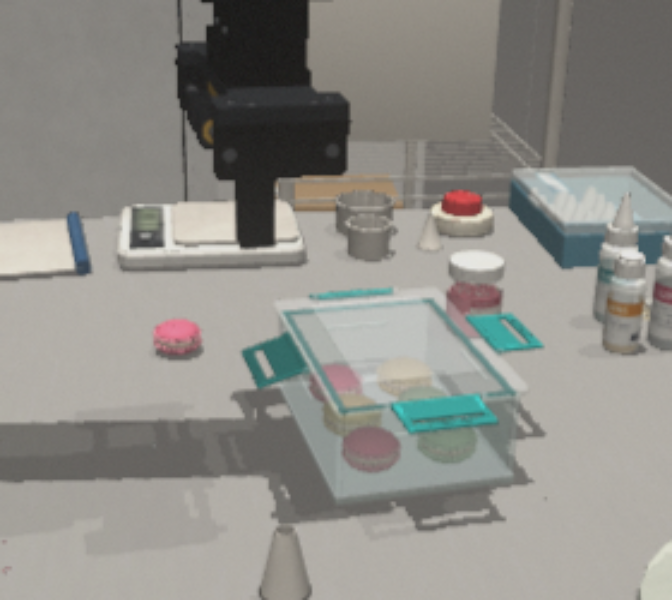

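Side view: closed finger at columns 278–295 with its tip at row 203. The clips are unchanged. I'll measure the finger's width from the depth.

```bash
python3 - <<'E'
from h import *
np.set_printoptions(precision=4,suppress=True)
z=np.load('/tmp/s1.npz');W=world('side',z['d'])
for v in (185,192,197,200,202,204): 
    p=W[v,270:305]; ok=(abs(p[:,1]+.05)<.1)&(p[:,2]>.1); print(v,ok.sum(),p[ok][[0,-1]] if ok.any() else '')
im,d=look('top','top1.png');W=world('top',d)
m=(abs(W[...,0]-.51)<.06)&(abs(W[...,1]+.045)<.06)&(W[...,2]>.1)&(W[...,2]<.18);print(m.sum())
s=ctrl.get_state();print(s['position'],s['ft_force'])
E
```

```text
185 16 [[ 0.4981 -0.0325  0.178 ]
 [ 0.5199 -0.0472  0.1822]]
192 16 [[ 0.4979 -0.0324  0.1667]
 [ 0.5201 -0.0449  0.1703]]
197 15 [[ 0.4977 -0.0343  0.1592]
 [ 0.5201 -0.0439  0.1618]]
200 16 [[ 0.4978 -0.0318  0.1534]
 [ 0.5201 -0.0447  0.1572]]
202 15 [[ 0.4985 -0.0444  0.1546]
 [ 0.5203 -0.0423  0.1531]]
204 0 
0
[ 0.5087 -0.0433  0.1519] [0.0733 0.2414 0.3473]
```

Request:
step_arm --pt "-0.4 0.7 -1.4 0 0 1.5 0" --pt "0 0 -1.4 0 0 0 0" --pt "0 0 -1.4 0 0 0 0" --pt "0 0 -1.4 0 0 0 0" --pt "0 0 -1.4 0 0 0 0"

```text
time: 2.28
position: [0.5048, -0.0281, 0.0818]
tool_rot: [0.195, -3.135, -0.001]
ft_force: [-0.2, 0.2, -0.3]
grip_width: 0.005
grip_force: 0.0
```

Request:
step_arm --pt "0 0 -0.7 0 0 0 0" --pt "0 0 -0.6 0 0 0 0" --pt "0 0 -0.6 0 0 0 0" --pt "0 0 -0.5 0 0 0 0" --pt "0 0 -0.4 0 0 0 0"

```text
time: 2.7
position: [0.5055, -0.0288, 0.0546]
tool_rot: [-0.194, 3.135, 0.0]
ft_force: [-1.6, 0.8, 1.1]
grip_width: 0.005
grip_force: 0.4
```

Request:
step_arm --pt "0 -0.2 -0.4 0 0 0 0" --pt "0 -0.2 -0.4 0 0 0 0" --pt "0 0 -0.3 0 0 0 0" --pt "0.2 0 -0.1 0 0 0 0" --pt "0.2 0 0 0 0 0 0"

```text
time: 3.12
position: [0.5083, -0.0331, 0.042]
tool_rot: [0.193, -3.134, -0.0]
ft_force: [-0.7, 0.2, -1.1]
grip_width: 0.007
grip_force: 0.6
```

Request:
step_arm --pt "0.2 0 0 0 0 0 0" --pt "0.2 0 0 0 0 0 0" --pt "0.1 0 0 0 0 0 0" --pt "0.1 0 0 0 0 0 0" --pt "0 0 0 0 0 0 0"

```text
time: 3.53
position: [0.5155, -0.0329, 0.0427]
tool_rot: [-0.194, 3.135, 0.0]
ft_force: [-1.9, -0.1, 0.6]
grip_width: 0.003
grip_force: 0.1
```

Request:
step_arm --pt "0.1 0 0 0 0 0 0" --pt "0.1 0 0 0 0 0 0" --pt "0.1 0 0 0 0 0 0" --pt "0 0 0 0 0 0 0" --pt "0 0 0 0 0 0 0"

```text
time: 3.95
position: [0.5183, -0.033, 0.0427]
tool_rot: [-0.194, 3.135, 0.0]
ft_force: [-0.7, 0.3, 0.2]
grip_width: 0.01
grip_force: 0.2
```

Request:
step_arm --pt "0.1 0 0 0 0 0 0" --pt "0.05 0 0 0 0 0 0" --pt "0 0 0 0 0 0 0" --pt "0 0 0 0 0 0 0" --pt "0 0 0 0 0 0 0"

```text
time: 4.37
position: [0.5197, -0.033, 0.0426]
tool_rot: [-0.194, 3.135, 0.0]
ft_force: [-1.0, 0.3, 0.2]
grip_width: 0.006
grip_force: 0.2
```

```bash
cat > chk.py <<'E'
import sys
from meas import *
np.set_printoptions(precision=4,suppress=True)
c=np.array([.596,-.094]);a=.115;Rk=np.array([[np.cos(a),np.sin(a)],[-np.sin(a),np.cos(a)]])
k=lambda P:np.c_[P[:,:2]@Rk.T-c,P[:,2]]*1000
for n in("top","side"):
    im,d=look(n)
    for q,ar,P in clips(n,im,d):
        p=k(P);print(n,q.round(),ar,'mean',p.mean(0).round(1),'min',np.percentile(p,3,0).round(1),'max',np.percentile(p,97,0).round(1))
    if len(sys.argv)>2 and sys.argv[2]==n: cv2.imwrite('pics/'+sys.argv[1],cv2.resize(im[130:330,220:460,::-1],None,fx=3,fy=3))
s=ctrl.get_state();print(s['time'],s['position'],s['ft_force'],k(s['position'][None]))
E
python3 chk.py near1.png side
```

```text
top [329. 178.] 264 mean [78.4  3.2 72.6] min [ 69.3 -22.1  69.5] max [87.3 28.3 75.5]
top [281. 225.] 308 mean [ -0.7 105.1  67.8] min [-25.7  93.7  60.1] max [ 25.3 121.7  74.2]
side [388. 239.] 155 mean [79.2 -3.5 73.7] min [ 68.6 -25.7  72.2] max [97.6 22.3 75. ]
side [364. 271.] 331 mean [   0.2 -106.1   73.4] min [ -25.9 -123.    72. ] max [ 27.  -91.3  74.6]
4.4667 [ 0.5197 -0.033   0.0427] [-0.6141 -0.532  -0.0192] [[-83.5143   1.6177  42.6642]]
```

View pics/near1.png

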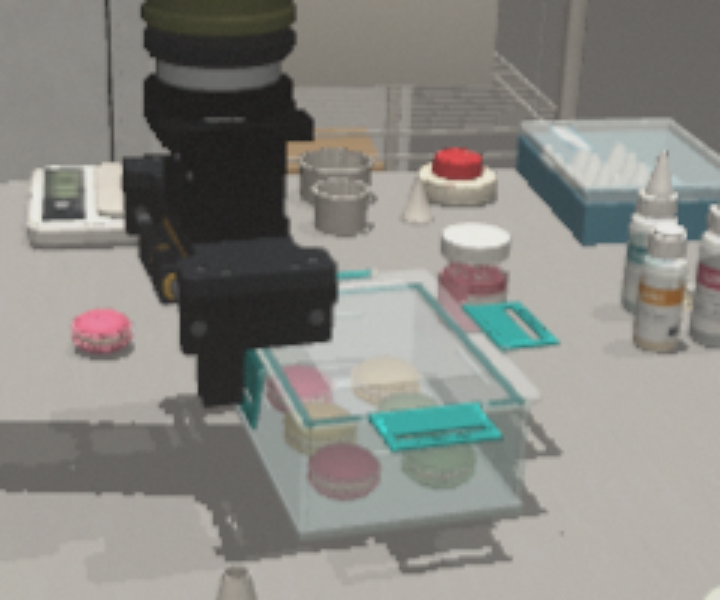

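The near clip (crop 255,390) now hangs almost flat along the side, and the keeper has not moved. I'll press slightly further until contact.

Request:
step_arm --pt "0.1 0 0 0 0 0 0" --pt "0 0 0 0 0 0 0" --pt "0 0 0 0 0 0 0" --pt "0 0 0 0 0 0 0" --pt "0 0 0 0 0 0 0"

```text
time: 4.88
position: [0.5207, -0.033, 0.0426]
tool_rot: [-0.194, 3.135, 0.0]
ft_force: [-0.3, 1.0, -0.7]
grip_width: 0.004
grip_force: 0.2
```

Request:
step_arm --pt "0.05 0 0 0 0 0 0" --pt "0 0 0 0 0 0 0" --pt "0 0 0 0 0 0 0" --pt "0 0 0 0 0 0 0" --pt "0 0 0 0 0 0 0"

```text
time: 5.3
position: [0.5211, -0.033, 0.0426]
tool_rot: [0.194, -3.136, -0.0]
ft_force: [0.2, 0.9, -0.5]
grip_width: 0.006
grip_force: 0.3
```

Request:
step_arm --pt "0.05 0 0 0 0 0 0" --pt "0 0 0 0 0 0 0" --pt "0 0 0 0 0 0 0" --pt "0 0 0 0 0 0 0" --pt "0 0 0 0 0 0 0"

```text
time: 5.72
position: [0.5216, -0.033, 0.0426]
tool_rot: [-0.194, 3.135, 0.0]
ft_force: [-1.0, 0.5, -0.2]
grip_width: 0.004
grip_force: 0.3
```

Request:
step_arm --pt "0.05 0 0 0 0 0 0" --pt "0 0 0 0 0 0 0" --pt "0 0 0 0 0 0 0" --pt "0 0 0 0 0 0 0" --pt "0 0 0 0 0 0 0"

```text
time: 6.13
position: [0.5221, -0.033, 0.0426]
tool_rot: [-0.194, 3.136, 0.0]
ft_force: [-1.6, -0.3, -0.8]
grip_width: 0.01
grip_force: 0.3
```

Request:
step_arm --pt "0.05 0 0 0 0 0 0" --pt "0 0 0 0 0 0 0" --pt "0 0 0 0 0 0 0" --pt "0 0 0 0 0 0 0" --pt "0 0 0 0 0 0 0"

```text
time: 6.55
position: [0.5227, -0.033, 0.0426]
tool_rot: [-0.194, 3.135, 0.0]
ft_force: [0.0, -0.2, -0.0]
grip_width: 0.003
grip_force: 0.3
```

```bash
python3 chk.py near2.png side|grep -v top
```

```text
side [386. 238.] 138 mean [77.4 -1.3 73.7] min [ 68.5 -25.7  72.5] max [86.  23.4 75. ]
side [364. 271.] 327 mean [  -0.1 -106.    73.4] min [ -26. -123.   72.] max [ 27.1 -91.6  74.6]
6.65 [ 0.5227 -0.033   0.0426] [-0.9835 -0.3713 -0.5643] [[-80.567    1.2878  42.6348]]
```

Request:
step_arm --pt "-0.5 0 0 0 0 0 0" --pt "-2 0 0 0 0 0 0" --pt "-3 0 0.5 0 0 0 0" --pt "-2 0 1 0 0 0 0" --pt "0 0 0 0 0 0 0"

```text
time: 7.07
position: [0.4444, -0.033, 0.0581]
tool_rot: [0.193, -3.134, -0.003]
ft_force: [-0.3, -0.3, 0.1]
grip_width: 0.006
grip_force: 0.0
```

```bash
python3 chk.py near3.png side; python3 - <<'E'
from h import *
im=cv2.imread('pics/near3.png');cv2.imwrite('pics/near4.png',cv2.resize(im[220:470,150:450],None,fx=2.4,fy=2.4))
E
```

```text
top [328. 177.] 283 mean [80.2  4.  72.4] min [ 69.3 -21.8  69.5] max [99.3 28.  75. ]
top [386. 210.] 261 mean [  1.6 -98.   72.4] min [ -23.2 -106.7   69.7] max [ 26.3 -89.3  75.1]
top [281. 225.] 309 mean [ -0.5 105.1  67.9] min [-25.6  93.5  60.3] max [ 25.4 121.6  73.8]
top [342. 253.] 41 mean [-68.7  -2.1  69.2] min [-69.6 -22.3  58.5] max [-67.7  21.8  74.6]
side [386. 238.] 137 mean [77.3 -1.7 73.6] min [ 68.5 -25.7  72.3] max [86.5 23.2 74.9]
side [364. 271.] 316 mean [   0.3 -105.7   73.4] min [ -25.8 -122.6   72.1] max [ 26.6 -91.3  74.6]
7.1667 [ 0.4481 -0.0327  0.0583] [ 0.554  -0.7237  0.2077] [[-154.647    10.1333   58.2705]]
```

View pics/near4.png

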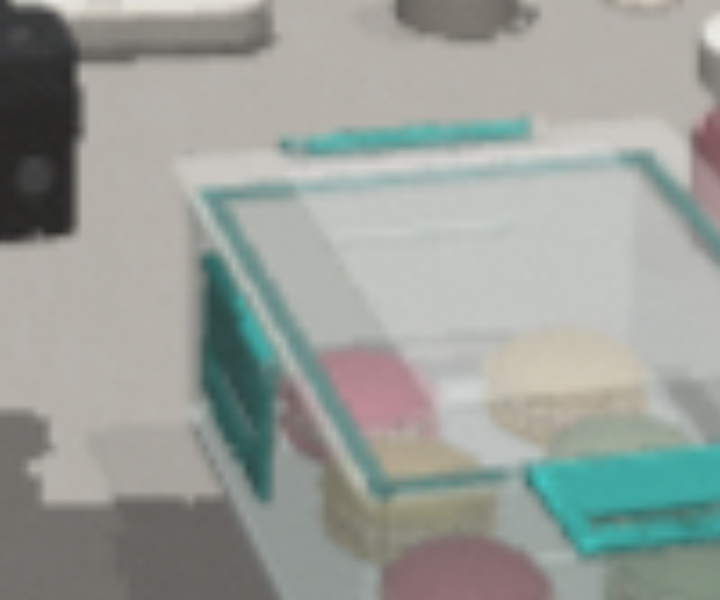

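The near clip (crop 235,380) hangs flat along the side wall. I'll get its angle from depth, and also by projecting the model.

```bash
cat > ang.py <<'E'
import sys
from meas import *
np.set_printoptions(precision=4,suppress=True)
c=np.array([.596,-.094]);a=.115;Rk=np.array([[np.cos(a),np.sin(a)],[-np.sin(a),np.cos(a)]])
k=lambda P:np.c_[P[:,:2]@Rk.T-c,P[:,2]]*1000
def face(n,box):
    im,d=look(n);W=world(n,d);h=cv2.cvtColor(im,cv2.COLOR_RGB2HSV)
    m=(h[...,0]>75)&(h[...,0]<100)&(h[...,1]>110)&(d>0);p=k(W[m])
    lo,hi=np.array(box).reshape(3,2).T
    return p[((p>lo)&(p<hi)).all(1)]
E
python3 - <<'E'
from ang import *
for n in('side','top'):
    p=face(n,[-105,-55,-32,32,30,76]);print(n,len(p),np.percentile(p,[3,50,97],axis=0))
    q=p[p[:,2]<66]
    if len(q)>8: print(len(q),np.polyfit(q[:,2],q[:,0],1),[ (z,np.median(q[abs(q[:,2]-z)<3,0])) for z in(40,46,52,58,64)])
E
```

```text
side 76 [[-70.0672 -27.7919  40.7452]
 [-68.899   -7.5814  64.2335]
 [-67.197   23.9516  74.9194]]
39 [  0.0468 -71.3325] [(40, np.float64(-69.66186737435487)), (46, np.float64(-69.20440852122101)), (52, np.float64(-68.88745602495189)), (58, np.float64(-68.65035062778563)), (64, np.float64(-68.41991351281752))]
top 57 [[-69.4641 -24.8703  43.9866]
 [-68.537   -8.0945  71.573 ]
 [-66.1841  11.3704  75.1537]]
18 [ -0.0078 -68.5717] [(40, np.float64(nan)), (46, np.float64(-68.84453860746325)), (52, np.float64(-69.1219968857617)), (58, np.float64(-69.01634242671706)), (64, np.float64(-68.83572812620619))]
  return _methods._mean(a, axis=axis, dtype=dtype,
  ret = ret.dtype.type(ret / rcount)
```

The near clip is shut (slope about 0–0.05). Next is the far clip.

Request:
step_arm --pt "0 0 3 0 0 0 0" --pt "0 0 3 0 0 0 0" --pt "1.5 0 2 0 0 0 0" --pt "3 0.2 0 0 0 0 0" --pt "3 0.2 0 0 0 0 0"

```text
time: 7.68
position: [0.5255, -0.0287, 0.1394]
tool_rot: [-0.194, 3.131, 0.001]
ft_force: [0.3, -0.2, 0.9]
grip_width: 0.001
grip_force: 0.0
```

Request:
step_arm --pt "3 0.25 0 0 0 0 0" --pt "3 0.25 0 0 0 0 0" --pt "3 0.25 0 0 0 0 0" --pt "3 0.25 0 0 0 0 0" --pt "3 0.25 0 0 0 0 0"

```text
time: 8.1
position: [0.6747, -0.016, 0.1362]
tool_rot: [0.195, -3.135, 0.001]
ft_force: [0.8, 0.0, -0.5]
grip_width: 0.01
grip_force: 0.0
```

Request:
step_arm --pt "2 0.2 0 0 0 0 0" --pt "0.8 0 0 0 0 0 0" --pt "0 0 0 0 0 0 0" --pt "0 0 -1 0 0 0 0" --pt "0 0 -1 0 0 0 0"

```text
time: 8.52
position: [0.7, -0.0151, 0.1172]
tool_rot: [-0.193, 3.135, -0.0]
ft_force: [-0.9, -0.6, -0.5]
grip_width: 0.003
grip_force: 0.0
```

Request:
step_arm --pt "0.1 0 -1.3 0 0 0 0" --pt "0 0 -1.2 0 0 0 0" --pt "0 0 -1 0 0 0 0" --pt "0 0 -0.6 0 0 0 0" --pt "0 0 -0.6 0 0 0 0"

```text
time: 8.93
position: [0.7009, -0.0143, 0.0696]
tool_rot: [0.194, -3.134, -0.001]
ft_force: [-1.5, 0.3, 1.3]
grip_width: 0.004
grip_force: 0.7
```

Request:
step_arm --pt "0 0 -0.6 0 0 0 0" --pt "0 0 -0.6 0 0 0 0" --pt "0 0 -0.6 0 0 0 0" --pt "0 0 -0.6 0 0 0 0" --pt "0 0 -0.3 0 0 0 0"

```text
time: 9.35
position: [0.7014, -0.0144, 0.0427]
tool_rot: [0.194, -3.135, -0.0]
ft_force: [0.4, 0.2, 0.1]
grip_width: 0.003
grip_force: 0.3
```

Request:
step_arm --pt "-0.2 0 0 0 0 0 0" --pt "-0.2 0 0 0 0 0 0" --pt "-0.2 0 0 0 0 0 0" --pt "-0.2 0 0 0 0 0 0" --pt "-0.1 0 0 0 0 0 0"

```text
time: 9.77
position: [0.6925, -0.0145, 0.044]
tool_rot: [-0.194, 3.135, 0.0]
ft_force: [0.2, 0.0, -0.1]
grip_width: 0.007
grip_force: 0.4
```

Request:
step_arm --pt "-0.2 0 0 0 0 0 0" --pt "-0.2 0 0 0 0 0 0" --pt "-0.2 0 0 0 0 0 0" --pt "-0.1 0 0 0 0 0 0" --pt "0 0 0 0 0 0 0"

```text
time: 10.18
position: [0.6852, -0.0145, 0.0436]
tool_rot: [0.194, -3.135, -0.0]
ft_force: [0.3, 0.1, 0.1]
grip_width: 0.008
grip_force: 0.0
```

Request:
step_arm --pt "-0.1 0 0 0 0 0 0" --pt "0 0 0 0 0 0 0" --pt "0 0 0 0 0 0 0" --pt "0 0 0 0 0 0 0" --pt "0 0 0 0 0 0 0"

```text
time: 10.6
position: [0.6851, -0.0144, 0.0437]
tool_rot: [-0.194, 3.135, -0.0]
ft_force: [2.9, -1.2, -1.3]
grip_width: 0.004
grip_force: 1.5
```

```bash
cat > far.py <<'E'
from ang import *
for n in('side','top'):
    for nm,b,i in(('near',[-105,-55,-32,32,30,76],0),('far',[55,110,-32,32,30,76],0),('left',[-32,32,80,130,30,76],1),('right',[-32,32,-130,-80,30,76],1)):
        p=face(n,b)
        if len(p)<8: print(n,nm,len(p));continue
        q=p[(p[:,2]<67)];print(n,nm,len(p),np.percentile(p,[3,97],axis=0).round(1).tolist(),np.polyfit(q[:,2],q[:,i],1).round(3) if len(q)>8 else '')
s=ctrl.get_state();print(s['time'],s['position'],s['ft_force'],k(s['position'][None]))
E
python3 far.py
```

```text
side near 88 [[-70.3, -27.1, 40.8], [-67.3, 21.2, 75.1]] [  0.056 -71.834]
side far 28 [[67.0, -23.4, 72.4], [70.2, 26.6, 74.8]] 
side left 26 [[-25.8, 85.1, 72.8], [20.2, 94.4, 75.9]] 
side right 444 [[-26.0, -123.2, 71.0], [28.1, -89.9, 74.9]] 
top near 3
top far 0
top left 0
top right 400 [[-24.5, -120.9, 69.5], [27.7, -88.4, 75.0]] 
11.0 [ 0.6849 -0.0144  0.0437] [ 3.9904 -0.7889 -1.7056] [[82.6846  1.152  43.6928]]
```

Request:
step_arm --pt "0.5 0 0 0 0 0 0" --pt "1.5 0 1 0 0 0 0" --pt "0.5 0 3 0 0 0 0" --pt "0 0 3 0 0 0 0" --pt "0 0 2.5 0 0 0 0"

```text
time: 11.42
position: [0.7091, -0.0147, 0.1398]
tool_rot: [0.194, -3.133, 0.0]
ft_force: [1.3, -0.3, 0.4]
grip_width: 0.001
grip_force: 0.0
```

Request:
step_arm --pt "-2.4 2.2 0 0 0 0 0" --pt "-2.4 2.2 0 0 0 0 0" --pt "-2.4 2.2 0 0 0 0 0" --pt "-2.4 2.2 0 0 0 0 0" --pt "-2.4 2.2 0 0 0 0 0"

```text
time: 11.83
position: [0.5873, 0.0961, 0.1383]
tool_rot: [0.193, -3.133, 0.0]
ft_force: [0.5, -0.1, 0.5]
grip_width: 0.007
grip_force: 0.0
```

Request:
step_arm --pt "0 0 0 0 0 0 0" --pt "0 0 0 0 0 0 0" --pt "0 0 0 0 0 0 0" --pt "0 0 0 0 0 0 0" --pt "0 0 0 0 0 0 0"

```text
time: 12.25
position: [0.5902, 0.0939, 0.1386]
tool_rot: [0.19, -3.136, 0.001]
ft_force: [0.6, -0.7, -0.3]
grip_width: 0.005
grip_force: 0.0
```

```bash
python3 far.py; python3 - <<'E'
from h import *
im,d=look('side');cv2.imwrite('pics/far1.png',cv2.resize(im[130:330,220:460,::-1],None,fx=3,fy=3))
E
```

```text
side near 101 [[-70.7, -27.0, 41.2], [-67.4, 26.5, 74.7]] [  0.073 -72.731]
side far 31 [[65.2, -21.7, 72.1], [69.2, 28.1, 74.6]] 
side left 2
side right 443 [[-26.1, -123.1, 71.2], [28.1, -90.0, 74.8]] 
top near 82 [[-69.8, -22.1, 45.4], [-66.5, 26.1, 75.4]] [ -0.011 -68.755]
top far 45 [[66.0, -21.2, 68.3], [69.9, 14.9, 75.2]] 
top left 64 [[-26.6, 93.8, 65.1], [-12.4, 108.7, 73.5]] [ -1.338 193.535]
top right 398 [[-24.7, -120.9, 69.4], [27.9, -88.6, 74.8]] 
12.65 [0.5897 0.0954 0.1386] [-0.1868  0.0463 -0.391 ] [[  0.7478 121.0651 138.5595]]
```

View pics/far1.png

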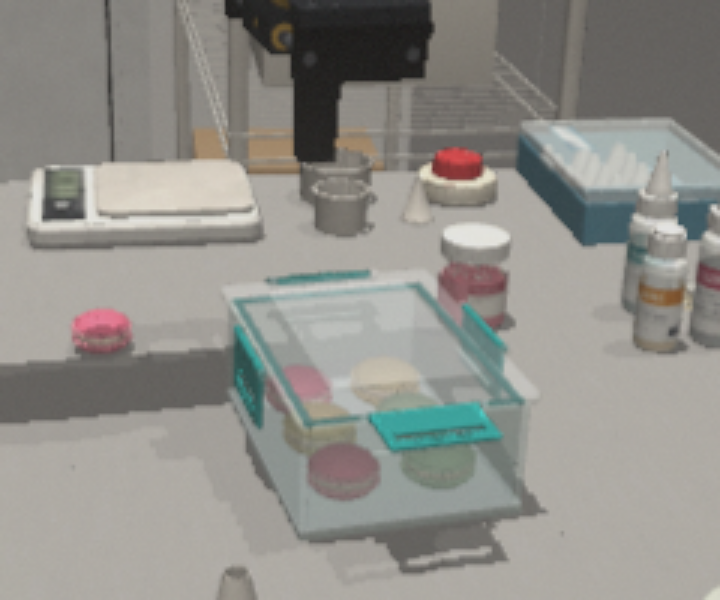

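Far clip (crop 485,335) now hangs down beyond the lid edge. I'll compare its outline with the projected model at angles 0, 0.15 and 0.3.

```bash
python3 - <<'E'
from ang import *
im,d=look('side');W=world('side',d);h=cv2.cvtColor(im,cv2.COLOR_RGB2HSV)
m=(h[...,0]>75)&(h[...,0]<100)&(h[...,1]>70);m[:, :365]=0;m[:,400:]=0;m[:225]=0;m[258:]=0
for v in range(228,254,3):
    u=np.where(m[v])[0];print(v,u.min() if len(u) else '',u.max() if len(u) else '')
for t in(0,.15,.3):
    P=[]
    for y in(-29,29):
        for r in(0,34): 
            q=np.array([68.5+r*np.sin(t)+1.8*np.cos(t),y,71-r*np.cos(t)+1.8*np.sin(t)])/1000
            P.append(np.r_[Rk.T@(q[:2]+c),q[2]])
    print(t,proj('side',np.array(P)).round(1).tolist())
E
```

```text
228  
231  
234 375 378
237 378 381
240 381 384
243 383 386
246  
249  
252  
0 [[388.3, 246.8], [386.8, 265.1], [375.9, 233.1], [374.6, 250.5]]
0.15 [[388.3, 246.6], [389.6, 264.5], [375.9, 232.9], [377.3, 249.9]]
0.3 [[388.3, 246.5], [392.4, 263.4], [375.8, 232.8], [379.9, 249.0]]
```

Request:
step_arm --pt "0 0 -1.4 0 0 0 0" --pt "0 0 -1.4 0 0 0 0" --pt "0 0 -1.4 0 0 0 0" --pt "0 0 -1 0 0 0 0" --pt "0 0 -0.6 0 0 0 0"

```text
time: 13.17
position: [0.5888, 0.0955, 0.0792]
tool_rot: [0.194, -3.134, 0.0]
ft_force: [-0.1, -0.5, 0.5]
grip_width: 0.004
grip_force: 0.0
```

Request:
step_arm --pt "0 0 -0.7 0 0 0 0" --pt "0 0 -0.7 0 0 0 0" --pt "0 0 -0.6 0 0 0 0" --pt "0 0 -0.6 0 0 0 0" --pt "0 0 -0.6 0 0 0 0"

```text
time: 13.58
position: [0.59, 0.0957, 0.0485]
tool_rot: [-0.194, 3.135, 0.001]
ft_force: [-0.8, -0.1, 0.9]
grip_width: 0.003
grip_force: 0.4
```

Request:
step_arm --pt "0 0 -0.5 0 0 0 0" --pt "0 -0.2 0 0 0 0 0" --pt "0 -0.2 0 0 0 0 0" --pt "0 -0.2 0 0 0 0 0" --pt "0 0 0 0 0 0 0"

```text
time: 14.0
position: [0.5898, 0.0888, 0.0439]
tool_rot: [-0.193, 3.135, -0.0]
ft_force: [0.4, -0.5, -0.7]
grip_width: 0.007
grip_force: 0.0
```

```bash
python3 far.py|grep -v near; python3 - <<'E'
from h import *
im,d=look('top');cv2.imwrite('pics/left1.png',cv2.resize(im[130:300,220:420,::-1],None,fx=3.5,fy=3.5))
E
```

```text
side far 33 [[65.0, -23.8, 72.4], [69.5, 28.1, 75.0]] 
side left 10 [[-17.8, 91.4, 73.3], [4.2, 94.7, 74.6]] 
side right 444 [[-26.2, -123.7, 71.4], [27.9, -90.3, 74.8]] 
top far 56 [[65.9, -21.3, 68.8], [70.0, 27.3, 75.5]] 
top left 0
top right 395 [[-24.6, -121.0, 69.8], [27.8, -88.4, 74.8]] 
14.4 [0.5897 0.0895 0.0437] [ 0.6528 -0.7019  0.7143] [[  0.0713 115.2725  43.6964]]
```

View pics/left1.png

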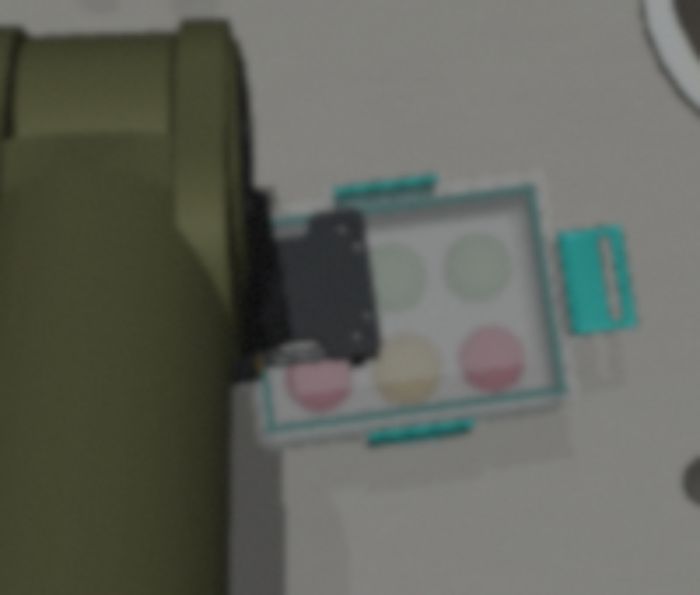

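The near (420,432) and far (385,188) clips sit flush. The left clip is hidden under the arm, so I'll keep pressing by force.

Request:
step_arm --pt "0 -0.2 0 0 0 0 0" --pt "0 -0.2 0 0 0 0 0" --pt "0 -0.1 0 0 0 0 0" --pt "0 0 0 0 0 0 0" --pt "0 0 0 0 0 0 0"

```text
time: 14.87
position: [0.5896, 0.0842, 0.0436]
tool_rot: [0.193, -3.136, 0.0]
ft_force: [-0.4, 0.4, 1.0]
grip_width: 0.006
grip_force: 0.0
```

Request:
step_arm --pt "0 -0.1 0 0 0 0 0" --pt "0 0 0 0 0 0 0" --pt "0 0 0 0 0 0 0" --pt "0 0 0 0 0 0 0" --pt "0 0 0 0 0 0 0"

```text
time: 15.28
position: [0.5896, 0.0835, 0.0436]
tool_rot: [0.194, -3.136, 0.0]
ft_force: [-0.1, 0.7, -0.4]
grip_width: 0.005
grip_force: 0.2
```

Request:
step_arm --pt "0 -0.1 0 0 0 0 0" --pt "0 0 0 0 0 0 0" --pt "0 0 0 0 0 0 0" --pt "0 0 0 0 0 0 0" --pt "0 0 0 0 0 0 0"

```text
time: 15.7
position: [0.5896, 0.0825, 0.0436]
tool_rot: [-0.194, 3.136, 0.0]
ft_force: [-0.2, 0.3, -0.6]
grip_width: 0.003
grip_force: 0.3
```

Request:
step_arm --pt "0 -0.1 0 0 0 0 0" --pt "0 0 0 0 0 0 0" --pt "0 0 0 0 0 0 0" --pt "0 0 0 0 0 0 0" --pt "0 0 0 0 0 0 0"

```text
time: 16.12
position: [0.5896, 0.0814, 0.0436]
tool_rot: [-0.194, 3.136, -0.0]
ft_force: [0.6, 0.7, -0.2]
grip_width: 0.003
grip_force: 0.2
```

Request:
step_arm --pt "0 -0.07 0 0 0 0 0" --pt "0 0 0 0 0 0 0" --pt "0 0 0 0 0 0 0" --pt "0 0 0 0 0 0 0" --pt "0 0 0 0 0 0 0"

```text
time: 16.53
position: [0.5896, 0.0808, 0.0436]
tool_rot: [-0.194, 3.136, 0.0]
ft_force: [-0.5, 1.2, -0.5]
grip_width: 0.006
grip_force: 0.3
```

```bash
python3 far.py|tail -3; python3 - <<'E'
from ang import *
im,d=look('side');W=world('side',d);p=k(W.reshape(-1,3)).reshape(W.shape)
cv2.imwrite('pics/left2.png',cv2.resize(im[150:250,280:400,::-1],None,fx=6,fy=6))
E
```

```text
top left 0
top right 393 [[-24.7, -120.9, 69.5], [27.6, -88.5, 75.0]] 
16.9333 [0.5896 0.0808 0.0436] [-0.8358  0.3444 -1.2014] [[ -1.0115 106.5971  43.6078]]
```

View pics/left2.png

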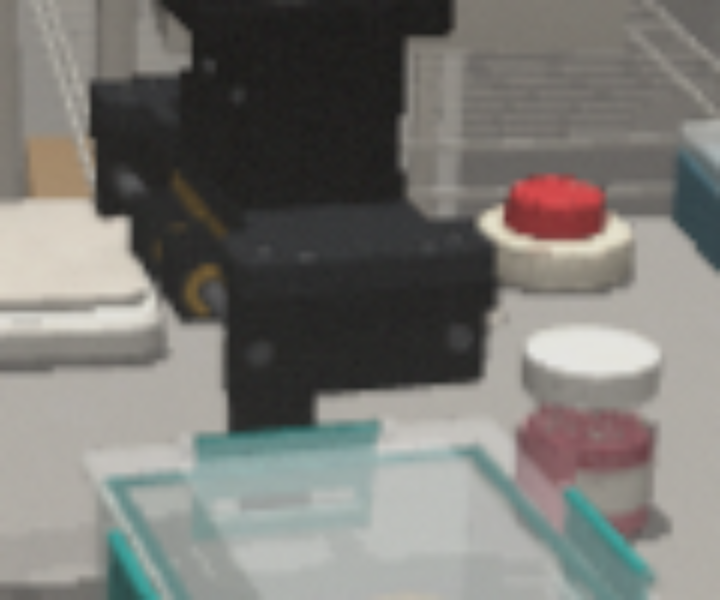

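Left clip is seen through the glass, with its bottom edge at crop row ~535 (full-image row ~239). I'll compare that with the model.

```bash
python3 - <<'E'
from ang import *
for t in(0,.1,.2,.3,.5):
    P=[]
    for x in(-29,29):
        for r,o in((0,1.8),(34,-1.8)):
            q=np.array([x,91.5+r*np.sin(t)+o*np.cos(t),71-r*np.cos(t)+o*np.sin(t)])/1000
            P.append(np.r_[Rk.T@(q[:2]+c),q[2]])
    print(t,((proj('side',np.array(P))-[280,150])*6).round().tolist())
E
```

```text
0 [[193.0, 443.0], [194.0, 550.0], [375.0, 428.0], [374.0, 533.0]]
0.1 [[193.0, 443.0], [191.0, 545.0], [375.0, 428.0], [371.0, 529.0]]
0.2 [[193.0, 442.0], [189.0, 540.0], [375.0, 427.0], [368.0, 524.0]]
0.3 [[193.0, 442.0], [186.0, 534.0], [375.0, 427.0], [365.0, 518.0]]
0.5 [[193.0, 441.0], [181.0, 519.0], [375.0, 426.0], [359.0, 503.0]]
```

Request:
step_arm --pt "0 -0.1 0 0 0 0 0" --pt "0 0 0 0 0 0 0" --pt "0 0 0 0 0 0 0" --pt "0 0 0 0 0 0 0" --pt "0 0 0 0 0 0 0"

```text
time: 17.4
position: [0.5896, 0.0798, 0.0436]
tool_rot: [-0.194, 3.136, 0.0]
ft_force: [0.7, 0.2, -0.1]
grip_width: 0.003
grip_force: 0.2
```

Request:
step_arm --pt "0 -0.1 0 0 0 0 0" --pt "0 0 0 0 0 0 0" --pt "0 0 0 0 0 0 0" --pt "0 0 0 0 0 0 0" --pt "0 0 0 0 0 0 0"

```text
time: 17.82
position: [0.5896, 0.0796, 0.0436]
tool_rot: [-0.195, 3.135, 0.001]
ft_force: [0.6, 3.3, -0.0]
grip_width: 0.01
grip_force: 1.7
```

Request:
step_arm --pt "0 -0.08 0 0 0 0 0" --pt "0 0 0 0 0 0 0" --pt "0 0 0 0 0 0 0" --pt "0 0 0 0 0 0 0" --pt "0 0 0 0 0 0 0"

```text
time: 18.23
position: [0.5895, 0.0785, 0.0436]
tool_rot: [0.194, -3.135, -0.001]
ft_force: [-0.8, 4.4, -0.1]
grip_width: 0.008
grip_force: 2.4
```

Request:
step_arm --pt "0 -0.07 0 0 0 0 0" --pt "0 0 0 0 0 0 0" --pt "0 0 0 0 0 0 0" --pt "0 0 0 0 0 0 0" --pt "0 0 0 0 0 0 0"

```text
time: 18.65
position: [0.5895, 0.0774, 0.0436]
tool_rot: [0.194, -3.135, -0.0]
ft_force: [-0.2, 5.3, -0.3]
grip_width: 0.005
grip_force: 2.3
```

Request:
step_arm --pt "0 0.5 0 0 0 0 0" --pt "0 2 1 0 0 0 0" --pt "0 0.3 3 0 0 0 0" --pt "0 0 3 0 0 0 0" --pt "0 0 2.5 0 0 0 0"

```text
time: 19.07
position: [0.5903, 0.1036, 0.1402]
tool_rot: [-0.192, 3.134, -0.004]
ft_force: [0.2, -0.7, -0.3]
grip_width: 0.0
grip_force: 0.0
```

Request:
step_arm --pt "0.4 -3.6 0 0 0 0 0" --pt "0.4 -3.6 0 0 0 0 0" --pt "0.4 -3.6 0 0 0 0 0" --pt "0.4 -3.6 0 0 0 0 0" --pt "0.4 -3.6 0 0 0 0 0"

```text
time: 19.48
position: [0.6094, -0.0785, 0.1389]
tool_rot: [-0.192, 3.136, -0.004]
ft_force: [-0.2, 0.1, 0.3]
grip_width: 0.005
grip_force: 0.0
```

Request:
step_arm --pt "0.4 -3.6 0 0 0 0 0" --pt "0.3 -3.5 0 0 0 0 0" --pt "0 0 0 0 0 0 0" --pt "0 0 0 0 0 0 0" --pt "0 0 0 0 0 0 0"

```text
time: 19.9
position: [0.6162, -0.1467, 0.1384]
tool_rot: [0.191, -3.135, 0.001]
ft_force: [0.8, 0.7, 0.7]
grip_width: 0.006
grip_force: 0.0
```

```bash
python3 far.py
```

```text
side near 74 [[-70.5, -29.5, 41.5], [-67.7, 24.4, 74.8]] [  0.074 -72.847]
side far 25 [[64.8, -27.1, 72.6], [69.3, 8.4, 75.0]] 
side left 21 [[-25.2, 85.0, 72.8], [23.3, 92.0, 75.3]] 
side right 385 [[-25.7, -125.4, 71.4], [27.4, -93.9, 74.7]] 
top near 82 [[-70.0, -25.0, 45.1], [-66.7, 24.2, 75.5]] [ -0.005 -69.135]
top far 60 [[65.6, -23.2, 69.6], [70.0, 25.4, 74.7]] 
top left 42 [[-24.3, 89.7, 69.9], [22.8, 92.7, 75.2]] 
top right 208 [[-24.5, -122.4, 69.6], [28.5, -91.2, 74.8]] 
20.3 [ 0.6167 -0.1449  0.1387] [-0.3517 -0.3811  0.7521] [[   0.0285 -120.6857  138.6544]]
```

The left clip is shut. The keeper slid about 2 mm, so I'll press the right clip in finer steps.

Request:
step_arm --pt "0 -0.4 -1.5 0 0 0 0" --pt "0 0 -1.5 0 0 0 0" --pt "0 0 -1.5 0 0 0 0" --pt "0 0 -1.2 0 0 0 0" --pt "0 0 -0.6 0 0 0 0"

```text
time: 20.72
position: [0.6157, -0.1491, 0.0738]
tool_rot: [0.194, -3.133, -0.001]
ft_force: [0.3, 0.3, -0.8]
grip_width: 0.006
grip_force: 0.0
```

Request:
step_arm --pt "0 0 -0.6 0 0 0 0" --pt "0 0 -0.6 0 0 0 0" --pt "0 0 -0.6 0 0 0 0" --pt "0 0 -0.6 0 0 0 0" --pt "0 0 -0.5 0 0 0 0"

```text
time: 21.13
position: [0.6169, -0.1498, 0.0464]
tool_rot: [-0.194, 3.135, -0.0]
ft_force: [0.1, -0.1, -0.1]
grip_width: 0.009
grip_force: 0.3
```

Request:
step_arm --pt "0 0 -0.3 0 0 0 0" --pt "0 0.2 0 0 0 0 0" --pt "0 0.2 0 0 0 0 0" --pt "0 0.2 0 0 0 0 0" --pt "0 0 0 0 0 0 0"

```text
time: 21.55
position: [0.6169, -0.1428, 0.0439]
tool_rot: [-0.195, 3.135, 0.001]
ft_force: [0.2, -0.7, 0.5]
grip_width: 0.004
grip_force: 0.2
```

```bash
python3 far.py
```

```text
side near 74 [[-70.5, -30.5, 41.5], [-67.7, 24.1, 74.8]] [  0.021 -70.363]
side far 0
side left 10 [[-25.5, 84.1, 72.9], [-6.3, 91.4, 75.4]] 
side right 275 [[-26.5, -109.8, 44.8], [28.1, -92.8, 73.1]] [   0.587 -134.956]
top near 79 [[-70.1, -24.9, 44.6], [-66.9, 24.3, 74.5]] [  0.004 -69.705]
top far 59 [[65.5, -23.3, 70.0], [69.7, 25.3, 74.9]] 
top left 42 [[-24.5, 89.8, 70.4], [22.9, 92.6, 75.2]] 
top right 32 [[-0.0, -94.7, 69.6], [25.8, -90.6, 75.3]] 
21.95 [ 0.6167 -0.1435  0.0437] [-0.5939  0.4151 -1.1881] [[   0.1125 -119.32     43.6691]]
```

Request:
step_arm --pt "0 0.2 0 0 0 0 0" --pt "0 0.2 0 0 0 0 0" --pt "0 0.2 0 0 0 0 0" --pt "0 0.2 0 0 0 0 0" --pt "0 0 0 0 0 0 0"

```text
time: 22.37
position: [0.6166, -0.135, 0.0435]
tool_rot: [0.195, -3.135, -0.001]
ft_force: [-0.4, -0.6, 0.4]
grip_width: 0.007
grip_force: 0.1
```

Request:
step_arm --pt "0 0.1 0 0 0 0 0" --pt "0 0 0 0 0 0 0" --pt "0 0 0 0 0 0 0" --pt "0 0 0 0 0 0 0" --pt "0 0 0 0 0 0 0"

```text
time: 22.78
position: [0.6167, -0.1345, 0.0436]
tool_rot: [-0.194, 3.135, 0.001]
ft_force: [-0.2, -0.6, -1.0]
grip_width: 0.008
grip_force: 0.0
```

```bash
python3 far.py|egrep "right|^2"
```

```text
side right 265 [[-26.2, -102.2, 41.2], [28.2, -92.6, 73.6]] [   0.264 -112.023]
top right 0
23.1833 [ 0.6166 -0.1346  0.0436] [ 0.3662 -0.0825  0.2114] [[   1.0937 -110.5144   43.6196]]
```

Request:
step_arm --pt "0 0.2 0 0 0 0 0" --pt "0 0.2 0 0 0 0 0" --pt "0 0 0 0 0 0 0" --pt "0 0 0 0 0 0 0" --pt "0 0 0 0 0 0 0"

```text
time: 23.6
position: [0.6167, -0.1303, 0.0436]
tool_rot: [-0.194, 3.135, 0.001]
ft_force: [-0.7, -0.3, 0.1]
grip_width: 0.005
grip_force: 0.0
```

```bash
python3 far.py|egrep "right|^2"
```

```text
side right 256 [[-26.1, -97.4, 39.8], [27.9, -92.0, 73.1]] [   0.114 -101.02 ]
top right 0
24.0 [ 0.6166 -0.1307  0.0436] [0.4873 0.1934 0.278 ] [[   1.5538 -106.553    43.6089]]
```

Request:
step_arm --pt "0 0.1 0 0 0 0 0" --pt "0 0 0 0 0 0 0" --pt "0 0 0 0 0 0 0" --pt "0 0 0 0 0 0 0" --pt "0 0 0 0 0 0 0"

```text
time: 24.42
position: [0.6165, -0.1298, 0.0436]
tool_rot: [0.194, -3.136, 0.0]
ft_force: [-0.2, -1.0, -0.3]
grip_width: 0.0
grip_force: 0.2
```

Request:
step_arm --pt "0 0.07 0 0 0 0 0" --pt "0 0 0 0 0 0 0" --pt "0 0 0 0 0 0 0" --pt "0 0 0 0 0 0 0" --pt "0 0 0 0 0 0 0"

```text
time: 24.83
position: [0.6165, -0.129, 0.0436]
tool_rot: [0.194, -3.135, -0.0]
ft_force: [0.3, -1.1, -1.0]
grip_width: 0.001
grip_force: 0.4
```

```bash
python3 far.py|egrep "right|^2"
```

```text
side right 243 [[-25.9, -96.1, 39.9], [28.0, -91.4, 73.2]] [  0.066 -97.378]
top right 0
25.2333 [ 0.6166 -0.129   0.0436] [-0.2743 -1.2589  0.0842] [[   1.7282 -104.8865   43.615 ]]
```

Request:
step_arm --pt "0 0.1 0 0 0 0 0" --pt "0 0 0 0 0 0 0" --pt "0 0 0 0 0 0 0" --pt "0 0 0 0 0 0 0" --pt "0 0 0 0 0 0 0"

```text
time: 25.65
position: [0.6166, -0.1287, 0.0436]
tool_rot: [-0.193, 3.136, -0.001]
ft_force: [0.1, -3.7, -1.8]
grip_width: 0.008
grip_force: 1.7
```

```bash
python3 far.py|egrep "right|^2"
```

```text
side right 238 [[-26.0, -96.2, 39.7], [28.3, -91.5, 73.3]] [  0.061 -97.077]
top right 0
26.05 [ 0.6167 -0.1282  0.0436] [ 0.6432 -4.6891 -1.6956] [[   1.9207 -104.1192   43.6338]]
```

Firm contact, so the right clip is shut. I'll retract and check all four.

Request:
step_arm --pt "0 -0.5 0 0 0 0 0" --pt "0 -2 0.5 0 0 0 0" --pt "0 -1 3 0 0 0 0" --pt "0 -1 3 0 0 0 0" --pt "0 -2 3 0 0 0 0"

```text
time: 26.47
position: [0.6172, -0.1889, 0.1393]
tool_rot: [0.201, -3.135, -0.008]
ft_force: [1.5, 0.9, 0.2]
grip_width: 0.007
grip_force: 0.0
```

Request:
step_arm --pt "0 -3 2 0 0 0 0" --pt "0 -3 1 0 0 0 0" --pt "0 -3 0 0 0 0 0" --pt "0 -3 0 0 0 0 0" --pt "0 0 0 0 0 0 0"

```text
time: 26.88
position: [0.6145, -0.3198, 0.1693]
tool_rot: [0.183, -3.136, 0.006]
ft_force: [-2.0, -0.7, -0.5]
grip_width: 0.0
grip_force: 0.0
```

```bash
python3 far.py; python3 - <<'E'
from h import *
a=look('top')[0][130:310,200:440,::-1];b=look('side')[0][150:330,240:480,::-1]
cv2.imwrite('pics/fin.png',cv2.resize(np.vstack([a,b]),None,fx=1.66,fy=1.66))
im,d=look('top');W=world('top',d)
for nm,(u,v) in dict(mac=(257,296),noz=(423,268),spr=(245,163)).items():
    print(nm,np.nanmedian(W[v-2:v+3,u-2:u+3].reshape(-1,3),0))
E
```

```text
side near 89 [[-70.4, -29.0, 41.0], [-67.1, 24.7, 74.7]] [  0.084 -73.231]
side far 34 [[65.1, -27.7, 72.7], [69.5, 23.4, 74.9]] 
side left 17 [[-27.0, 84.1, 72.9], [23.0, 92.2, 75.5]] 
side right 604 [[-25.1, -95.2, 40.0], [27.9, -90.7, 73.6]] [  0.053 -96.047]
top near 82 [[-69.9, -25.0, 45.4], [-66.5, 24.2, 74.6]] [ -0.009 -68.896]
top far 55 [[65.8, -22.3, 69.5], [69.7, 25.4, 75.4]] 
top left 43 [[-24.5, 90.3, 70.0], [23.9, 93.1, 74.9]] 
top right 47 [[-24.5, -91.9, 69.3], [23.3, -88.7, 74.3]] 
27.2833 [ 0.6173 -0.311   0.1685] [ 0.2497  0.4179 -0.5698] [[ -18.4206 -285.76    168.5376]]
mac [0.45666096 0.13044621 0.02431366]
noz [ 0.50660709 -0.19684418  0.02827303]
spr [0.71490473 0.15009218 0.06245751]
```

View pics/fin.png

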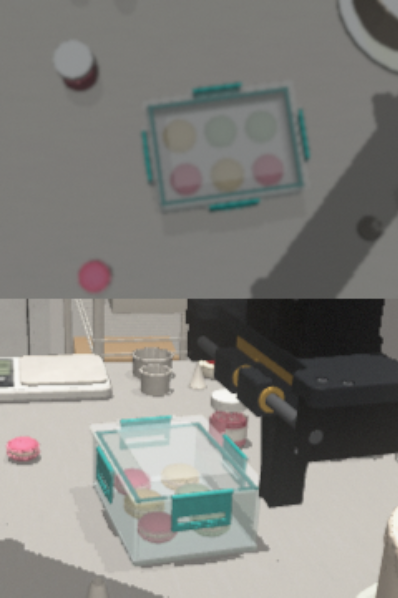

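All four clips hang flush: near (233,205), far (217,90), left (148,157) and right (304,135) in the top half. The bystanders are unmoved and the arm is clear, so I'm handing the job in.

```bash
python3 -c "
from bench import ctrl
print(ctrl.close_job())"
```

```text
the job is handed in; nothing more can be done
None
```

All four clips were pressed shut in the order near, far, left, right and the job is handed in at about 27 s; the keeper slid roughly 2 mm while I pressed the left clip (about 5 N), and the macaron, nozzle and jar did not move.

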